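# Start the test stand at its key switch

## Task

Start the pump test stand at the grey starter box with the red key: turn the red key clockwise from off, past run, all the way to start, hold it there for about a second, then let it spring back to run and leave it there. Leave the blue key of the other box alone, in off.

Things in the scene. Friction and masses are not known exactly. Their poses are not given: they have to be found in the camera images.
- red_key (a point): Red key of the starter box to use: centre of its upright plastic bow, 36 mm wide (point x), 9 mm thick (y), 34 mm tall (z, up), on the vertical turning axis, 97 mm above the bench; turns with the key. White pointer stripe on the bow's -x half; in off, -x looks square out of the box's front. Under the bow only a thin blade, then a steel collar 31 mm across, its top 29 mm below this point.
- red_lock (a joint): Turn of the red key from off (0) to run (0.75 rad, stop), growing clockwise seen from above. Light friction 0.03 N m, no spring: stays where left; starts at 0 to 0.1; turns before red_start. Its grey box, fixed to the bench, is 120 mm (front to back) by 96 mm, lid 62 mm high with white (off), green (run) and orange (start) marks; two lamps 6 mm high on the lid 44 mm behind the axis.
- red_start (a joint): Further clockwise turn of the same red key from run (0) to start (0.55 rad, stop), so start lies 1.30 rad clockwise of off in all. A spring drives it back to 0: 0.09 N m to leave run, 0.145 N m at start.
- blue_lock (a joint): Turn of the blue key from off (0) towards run (0.75 rad), clockwise. It is on a second box of the same make, at least 0.27 m from the first, on the other half of the bench; which key is on which side varies. To be left at 0.

How it is judged:
By the outcome, as a careful person would: the job done as asked, in the order asked, and still so for the second after the job is handed in, with the robot touching nothing.
It also fails if it takes over 35 s, if anything falls off the work surface, if the arm or the gripper's body presses on something with over 40 N, if the wrist force passes 120 N, or if a joint passes its speed limit or range.

## Robot

A 7-joint arm with a two-finger parallel gripper is mounted at the origin on a cart in front of the work surface, level with it; the furniture and walls round the work are solid. World frame = base frame: x ahead of the robot, y to its left, z up, the work surface at z = 0. Lengths are in m, angles in rad, forces in N, time in s.
With the tool pointing down it reaches from about 0.4 to 0.925 m from the base axis. Payload 5.6 kg.
Tool frame: the origin (TCP) lies on the centre line of the jaws, within the pads' length; the fingertips stand 25 mm ahead of it and the grasp point (between the pads) lies 6 mm ahead of it; z points along the fingers, y is the direction in which the jaws open and shut (so a half turn about z gives the same grasp; the last joint's range is limited). The gripper opens to 85 mm and grips with 20 to 120 N. Pads are 22 mm wide; open, the fingers measure 114 mm over their backs; the gripper's body (76 mm by 85 mm) begins 54 mm behind the grasp point. The pads swing forward as they close: fully open they stand 13 mm farther back than shut.
Start: joints at [1.138, 0.468, -0.012, 1.603, 0.006, 1.071, -0.056], TCP at [0.247, -0.601, 0.256] pointing down, gripper open.
Joint ranges: [-2.53, 2.53], [-0.31, 2.02], [-1.57, 1.55], [0.28, 2.44], [-1.29, 4.43], [0.15, 1.84], [-2.92, 2.92]. Speed limits (rad/s): [2.57, 2.57, 3.14, 3.14, 3.14, 3.14, 3.14].

## Interface

Orientations are given as a unit quaternion [x, y, z, w].
In Python, from rig import get_obs, get_image, bot gives the robot as it stands.
- The arm moves only by the tool servo_tool, never from a script. Its argument "moves" is a list that holds one entry, the list of rows, each a list of 7 numbers: the shift along the tool's x, y, z in cm, then the turn, a rotation vector about the tool's x, y, z in rad, then the finger opening in cm, from 0 to 8.54. In form: [[[x, y, z, ax, ay, az, hand], ...]]. A call has 1 to 8 rows; each row is the pose to reach, as a shift and turn from the pose measured when the call began, along the tool's axes at that moment; what a row does not reach only later rows make up. A row lasts 1/12 s, in which the tool goes at most 41.7 mm and 7.16 degrees, less where a joint would pass 70% of its speed; a pose out of reach is approached as far as the arm can. A call with a gripper value outside its range is refused whole. The fingers move at their own pace and stop on an object; "grip_force" is the grip in N (left out, the last holds). Time passes only in rows, so rows that repeat a pose let the fingers close. It gives the time, the measured TCP pose, the force and the opening at its end, in the units of the state.
- get_obs(): the state, without advancing time (a new reading comes with each control period).
- get_image(name): name is "side" or "top"; returns a dict with "pixels" (400x640x3 uint8, blue, green, red), "mtx" (3x3 intrinsics, pixels), "R" (3x3) and "t" (3): a world point X has camera coordinates R X + t. Camera axes: x right, y down, z forward; pixel columns grow to the right and rows downward; lengths in m; the calibration is good to about 2 mm. A picture is of the moment at which its call begins. There is no depth.
- bot.finish_job(): hands the job in, once; it reports no verdict.
The state is a dict: "time_s": time; "joints": joint angles; "joint_velocities": joint speeds; "effort": joint torques, N m; "ee_pos": TCP position; "ee_rot": TCP orientation; "ft_force": force on the tool from outside, world axes, zero at the start; "ft_torque": the same for the moment, N m; "gripper_width": finger opening in m.
Only numpy, scipy, OpenCV 4.12 (cv2) and the standard library are available. Lean on these libraries where they do the work, as an engineer would, in place of code of your own. Each camera call takes 0.05 s, during which the arm holds its last target.

## Working session

There is one attempt and no reset: what is moved stays moved. The work goes in short steps, Python scripts to look and compute and a tool call to move; the robot and the scene stay as the last step left them, time stands still between calls to the robot, and variables do not carry over. Pictures are saved under pics/ and viewed, and the job is handed in when it is done.

Besides the shell and the picture viewer there is one more tool, called by a JSON object that holds its "method" and its "body". servo_tool: Moves the arm, as the interface text tells. Its arguments: {"type":"object","properties":{"moves":{"type":"array"},"grip_force":{"type":"number"}},"required":["moves"]}

```bash
mkdir -p pics; ls
python3 - <<'E'
from rig import get_obs,get_image,bot
import cv2,numpy as np,pickle
o=get_obs();print({k:np.round(v,3) for k,v in o.items()})
for n in("side","top"):
    d=get_image(n);pickle.dump(d,open(f"pics/{n}0.pkl","wb"));cv2.imwrite(f"pics/{n}0.png",d["pixels"]);print(n,d["mtx"],d["R"],d["t"])
E
```

```text
pics
{'time_s': np.float64(0.0), 'joints': array([ 1.138,  0.468, -0.012,  1.604,  0.006,  1.071, -0.056]), 'joint_velocities': array([-0.001, -0.001,  0.001,  0.002,  0.001,  0.001,  0.001]), 'effort': array([-0.0000e+00, -5.3239e+01,  2.1000e-02, -2.5131e+01,  1.1000e-02,
        8.0000e-03, -0.0000e+00]), 'ee_pos': array([ 0.247, -0.601,  0.255]), 'ee_rot': array([ 0.981,  0.194, -0.   , -0.001]), 'ft_force': array([-0.038, -0.245, -0.586]), 'ft_torque': array([-0.006, -0.008,  0.051]), 'gripper_width': np.float64(0.086)}
side [[371.02335751   0.         317.59850719]
 [  0.         371.02335751 205.20631866]
 [  0.           0.           1.        ]] [[ 0.98538322 -0.17018032  0.00765347]
 [-0.0694024  -0.4420745  -0.89428935]
 [ 0.15557385  0.88068655 -0.44742371]] [-0.50305447  0.15234214  0.83777819]
top [[444.15213753   0.         315.04002444]
 [  0.         444.15213753 203.06587571]
 [  0.           0.           1.        ]] [[-0.01786838 -0.999741    0.01409467]
 [-0.98829075  0.01552373 -0.15179067]
 [ 0.15153255 -0.01664189 -0.98831216]] [-0.01450958  0.55337285  1.05354544]
```

View pics/side0.png

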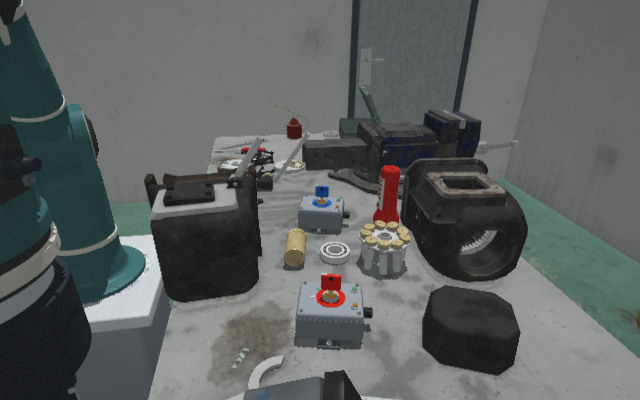

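View pics/top0.png

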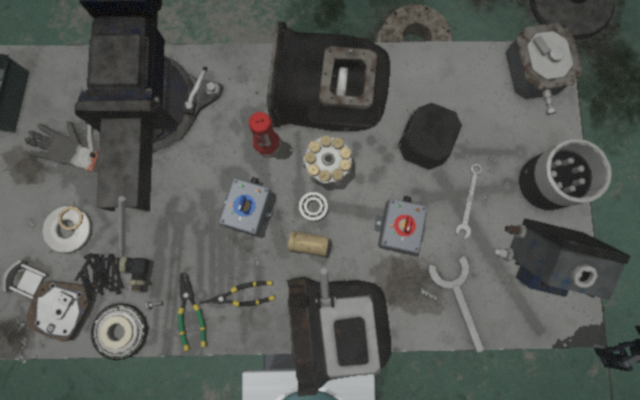

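The top view shows the red key at about (405,225) and the blue key at about (244,206). The side view shows red at about (331,283). I'll enlarge both.

Run:
```python
import cv2,pickle,numpy as np
t=pickle.load(open("pics/top0.pkl","rb"))["pixels"];s=pickle.load(open("pics/side0.pkl","rb"))["pixels"]
a=cv2.resize(t[185:265,365:445],None,fx=7,fy=7,interpolation=cv2.INTER_CUBIC)
b=cv2.resize(s[260:350,285:385],None,fx=6,fy=6,interpolation=cv2.INTER_CUBIC)
for im,x0,y0,f in((a,365,185,7),(b,285,260,6)):
    for k in range(0,im.shape[1]//f,10): cv2.putText(im,str(x0+k),(k*f,10),0,.35,(0,255,255),1);cv2.line(im,(k*f,12),(k*f,18),(0,255,255),1)
    for k in range(0,im.shape[0]//f,10): cv2.putText(im,str(y0+k),(0,k*f+4),0,.35,(0,255,255),1)
cv2.imwrite("pics/ct0.png",a);cv2.imwrite("pics/cs0.png",b)
```

```text
(no output)
```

View pics/ct0.png

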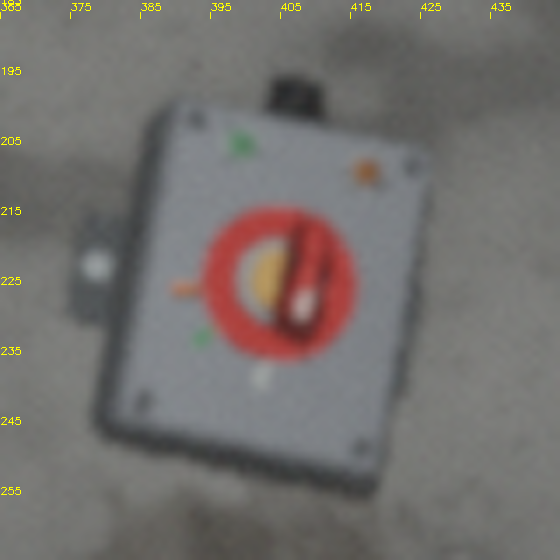

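View pics/cs0.png

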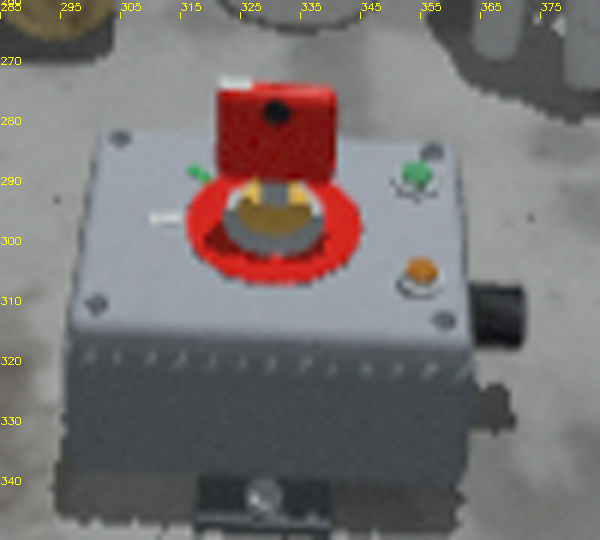

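```bash
cat > h.py <<'E'
import numpy as np,pickle
def ray(d,uv,z):
    K,R,t=d["mtx"],d["R"],d["t"]
    v=R.T@np.linalg.inv(K)@np.array([uv[0],uv[1],1.]);c=-R.T@t
    return c+v*(z-c[2])/v[2]
def proj(d,X):
    p=d["mtx"]@(d["R"]@np.asarray(X,float)+d["t"]);return p[:2]/p[2]
E
python3 - <<'E'
from h import *
t=pickle.load(open("pics/top0.pkl","rb"));s=pickle.load(open("pics/side0.pkl","rb"))
T=lambda a,b:(365+a/7-.4,185+b/7-.4)
S=lambda a,b:(285+a/6-.4,260+b/6-.4)
for n,p,z in [("washer",T(280,284),.062),("lampG",T(242,143),.068),("lampO",T(367,172),.068),("white",T(261,378),.062),("green",T(203,337),.062),("orange",T(185,289),.062),("c1",T(165,105),.062),("c2",T(428,150),.062),("c3",T(378,490),.062),("c4",T(100,430),.062),("bowtop back",T(303,215),.114),("bowtop front",T(300,328),.114),("stripe",T(302,305),.114),("collarT",T(272,278),.068)]:
    print("T",n,ray(t,p,z).round(4))
for n,p,z in [("washer",S(274,229),.062),("lampG",S(417,172),.068),("lampO",S(421,270),.068),("white",S(165,218),.062),("green",S(199,173),.062),("c1",S(100,132),.062),("c2",S(455,145),.062),("c3",S(470,343),.062),("c4",S(72,328),.062),("bow TL",S(219,86),.114),("bow TR",S(336,87),.114),("bow c",S(276,133),.097),("stripe",S(235,84),.114)]:
    print("S",n,ray(s,p,z).round(4))
E
```

```text
T washer [ 0.4927 -0.2384  0.062 ]
T lampG [ 0.5411 -0.2264  0.068 ]
T lampO [ 0.5304 -0.2691  0.068 ]
T white [ 0.4605 -0.2303  0.062 ]
T green [ 0.4749 -0.211   0.062 ]
T orange [ 0.4915 -0.2056  0.062 ]
T c1 [ 0.5558 -0.2014  0.062 ]
T c2 [ 0.5385 -0.2922  0.062 ]
T c3 [ 0.4217 -0.2685  0.062 ]
T c4 [ 0.4437 -0.1743  0.062 ]
T bowtop back [ 0.5102 -0.2357  0.114 ]
T bowtop front [ 0.473  -0.2329  0.114 ]
T stripe [ 0.4805 -0.2339  0.114 ]
T collarT [ 0.4942 -0.2345  0.068 ]
S washer [ 0.4921 -0.2394  0.062 ]
S lampG [ 0.5397 -0.2276  0.068 ]
S lampO [ 0.5294 -0.2707  0.068 ]
S white [ 0.4602 -0.2291  0.062 ]
S green [ 0.4741 -0.2099  0.062 ]
S c1 [ 0.4461 -0.1847  0.062 ]
S c2 [ 0.5573 -0.2095  0.062 ]
S c3 [ 0.5375 -0.2958  0.062 ]
S c4 [ 0.4265 -0.2715  0.062 ]
S bow TL [ 0.4754 -0.2347  0.114 ]
S bow TR [ 0.5092 -0.2407  0.114 ]
S bow c [ 0.4922 -0.2377  0.097 ]
S stripe [ 0.4802 -0.2345  0.114 ]
```

Both views put the axis at about (0.492, -0.2385) and agree to 1 mm. The bow heights come out consistent. The box front looks along 166°, so the bow plane lies at about -14° yaw, close to off. First I'll lift and travel while turning the wrist the long way, so the last joint ends near mid-range.

{"method": "servo_tool", "body": {"moves": [[[0,0,-4,0,0,-0.12,8.5],[0,0,-8,0,0,-0.25,8.5],[9,-6,-8,0,0,-0.37,8.5],[13,-8.5,-8,0,0,-0.5,8.5],[17,-11,-8,0,0,-0.62,8.5],[21,-14,-8,0,0,-0.75,8.5],[25,-16.5,-8,0,0,-0.87,8.5],[29,-19,-8,0,0,-1.0,8.5]]], "grip_force": 30}}

```text
time_s: 0.77
ee_pos: [0.3883, -0.3926, 0.3354]
ee_rot: [0.768, 0.641, 0.0, -0.001]
ft_force: [1.0, 0.3, 0.1]
gripper_width: 0.0853
```

```bash
cat > plan.py <<'E'
import numpy as np,sys
from rig import get_obs
from scipy.spatial.transform import Rotation as Ro
def plan(x,y,z,yaw_x_deg):
    o=get_obs();R=Ro.from_quat(o["ee_rot"]);p=o["ee_pos"]
    a=np.radians(yaw_x_deg);c,s=np.cos(a),np.sin(a)
    T=Ro.from_matrix(np.array([[c,s,0],[s,-c,0],[0,0,-1]]))
    print("t",round(float(o["time_s"]),2),"p",p.round(4),"j",o["joints"].round(2),"f",o["ft_force"].round(1),"tau",o["ft_torque"].round(3),"w",round(float(o["gripper_width"]),4))
    xd=R.as_matrix()[:,0];print("yaw_x",np.degrees(np.arctan2(xd[1],xd[0])).round(1))
    print("shift cm",(R.inv().apply(np.array([x,y,z])-p)*100).round(2),"rv",(R.inv()*T).as_rotvec().round(3))
E
python3 -c "
from plan import plan
plan(.492,-.2385,.2,166.2)"
```

```text
t 0.77 p [ 0.3883 -0.3926  0.3354] j [ 0.98  0.25 -0.3   1.74  0.08  1.17  0.48] f [1.  0.3 0.1] tau [-0.02  -0.054 -0.065] w 0.0853
yaw_x 79.7
shift cm [17.    7.46 13.56] rv [-0.    -0.002 -1.51 ]
```

{"method": "servo_tool", "body": {"moves": [[[3,1.5,0,0,0,-0.12,8.5],[6,3,0,0,0,-0.25,8.5],[9,4.5,0,0,0,-0.37,8.5],[12,6,0,0,0,-0.5,8.5],[15,7,2,0,0,-0.62,8.5],[17,7.5,5,0,0,-0.75,8.5],[17,7.5,8,0,0,-0.87,8.5],[17,7.5,11,0,0,-1.0,8.5]]]}}

```text
time_s: 1.43
ee_pos: [0.4931, -0.2365, 0.2246]
ee_rot: [0.365, 0.931, 0.001, -0.0]
ft_force: [0.4, -0.7, -0.5]
gripper_width: 0.0849
```

```bash
python3 -c "
from plan import plan
plan(.492,-.2385,.2,166.2)"
```

```text
t 1.43 p [ 0.4931 -0.2365  0.2246] j [ 0.82  0.39 -0.53  1.86  0.24  0.95  1.  ] f [ 0.4 -0.7 -0.5] tau [-0.102 -0.064 -0.002] w 0.0849
yaw_x 137.2
shift cm [-0.05 -0.22  2.46] rv [ 0.001 -0.001 -0.506]
```

{"method": "servo_tool", "body": {"moves": [[[0,-0.2,2,0,0,-0.12,8.5],[0,-0.2,4,0,0,-0.25,8.5],[0,-0.2,6,0,0,-0.37,8.5],[0,-0.2,6,0,0,-0.5,8.5],[0,-0.2,6,0,0,-0.506,8.5],[0,-0.2,6,0,0,-0.506,8.5],[0,-0.2,6,0,0,-0.506,8.5]]]}}

```text
time_s: 2.02
ee_pos: [0.4921, -0.2381, 0.165]
ee_rot: [0.122, 0.993, 0.001, 0.0]
ft_force: [0.3, 0.1, 0.4]
gripper_width: 0.0849
```

Run:
```python
from plan import plan
plan(.492,-.2385,.103,166.2)
from rig import get_image
import cv2,pickle
t=get_image("top");s=get_image("side")
pickle.dump((t,s),open("pics/1.pkl","wb"))
a=cv2.resize(t["pixels"][170:270,345:465],None,fx=4,fy=4,interpolation=cv2.INTER_CUBIC)
b=cv2.resize(s["pixels"][230:330,275:395],None,fx=5,fy=5,interpolation=cv2.INTER_CUBIC)
cv2.imwrite("pics/ct1.png",a);cv2.imwrite("pics/cs1.png",b)
```

```text
t 2.02 p [ 0.4921 -0.2381  0.165 ] j [ 0.87  0.5  -0.61  1.9   0.37  0.86  1.4 ] f [0.3 0.1 0.4] tau [ 0.002  0.037 -0.012] w 0.0849
yaw_x 166.0
shift cm [ 0.   -0.05  6.2 ] rv [ 0.001  0.    -0.003]
```

View pics/cs1.png

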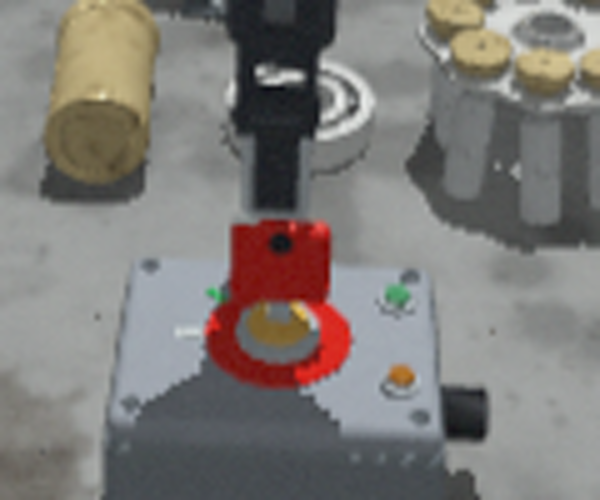

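View pics/ct1.png

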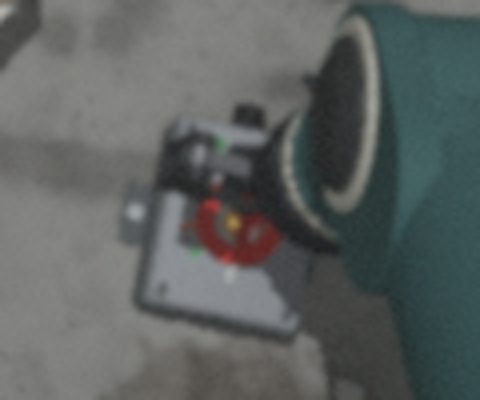

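The side crop shows the jaws centred over the bow (jaws about x 278, bow about x 281). Next I'll lower onto it.

{"method": "servo_tool", "body": {"moves": [[[0,0,2,0,0,0,8.5],[0,0,4,0,0,0,8.0],[0,0,5.5,0,0,0,6.0],[0,0,6.2,0,0,0,4.5],[0,0,6.2,0,0,0,3.0],[0,0,6.2,0,0,0,2.5],[0,0,6.2,0,0,0,2.0],[0,0,6.2,0,0,0,2.0]]]}}

```text
time_s: 2.78
ee_pos: [0.4929, -0.2384, 0.1044]
ee_rot: [0.121, 0.993, -0.0, 0.001]
ft_force: [-0.5, -0.1, 0.4]
gripper_width: 0.02
```

Run:
```python
from plan import plan
plan(.492,-.2385,.103,166.2)
from rig import get_image
import cv2,pickle
s=get_image("side")
b=cv2.resize(s["pixels"][230:330,275:395],None,fx=6,fy=6,interpolation=cv2.INTER_CUBIC)
cv2.imwrite("pics/cs2.png",b[:600,:800])
```

```text
t 2.78 p [ 0.4929 -0.2384  0.1044] j [ 0.83  0.58 -0.56  1.94  0.44  0.74  1.34] f [-0.5 -0.1  0.4] tau [ 0.001  0.014 -0.027] w 0.02
yaw_x 166.1
shift cm [ 0.09 -0.04  0.14] rv [ 0.     0.003 -0.002]
```

View pics/cs2.png

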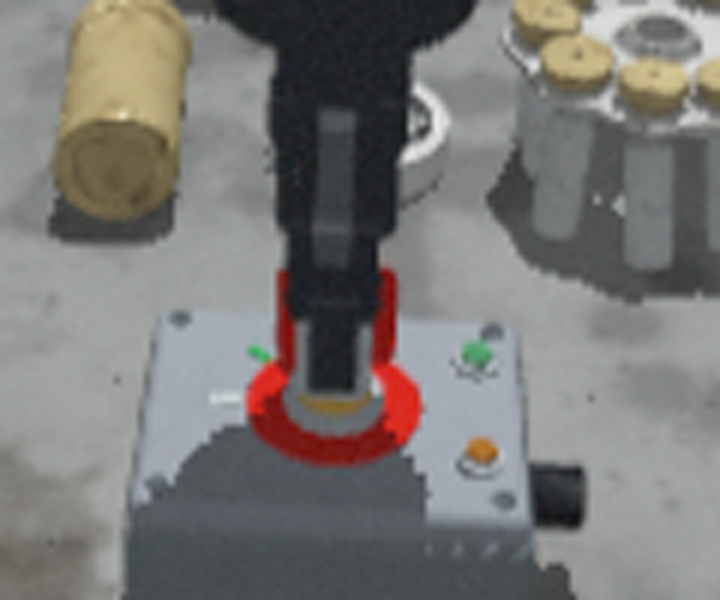

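The bow sits centred between the jaws and the tips are clear of the collar. Now I'll close.

{"method": "servo_tool", "body": {"moves": [[[0,0,0,0,0,0,0.9],[0,0,0,0,0,0,0.5],[0,0,0,0,0,0,0.3],[0,0,0,0,0,0,0.3]]], "grip_force": 40}}

```text
time_s: 3.17
ee_pos: [0.493, -0.2378, 0.1048]
ee_rot: [0.121, 0.993, 0.0, 0.001]
ft_force: [-2.0, 4.0, 5.7]
gripper_width: 0.0083
```

```bash
python3 -c "
from plan import plan
plan(.492,-.2385,.103,166.2)"
```

```text
t 3.17 p [ 0.493  -0.2378  0.1048] j [ 0.83  0.58 -0.56  1.94  0.44  0.74  1.34] f [-2.   4.   5.7] tau [0.698 0.336 0.01 ] w 0.0083
yaw_x 166.1
shift cm [ 0.08 -0.09  0.18] rv [ 0.001  0.003 -0.002]
```

{"method": "servo_tool", "body": {"moves": [[[0,0,0,0,0,0.1,0.3],[0,0,0,0,0,0.2,0.3],[0,0,0,0,0,0.3,0.3],[0,0,0,0,0,0.4,0.3],[0,0,0,0,0,0.5,0.3],[0,0,0,0,0,0.6,0.3],[0,0,0,0,0,0.68,0.3]]]}}

```text
time_s: 3.75
ee_pos: [0.493, -0.2377, 0.1049]
ee_rot: [0.447, 0.894, 0.001, 0.001]
ft_force: [0.1, 2.0, 1.6]
gripper_width: 0.0081
```

```bash
python3 -c "
from plan import plan
plan(.4925,-.238,.103,91.7)"
```

```text
t 3.75 p [ 0.493  -0.2377  0.1049] j [ 0.7   0.54 -0.39  1.94  0.31  0.71  0.77] f [0.1 2.  1.6] tau [0.345 0.175 0.067] w 0.0081
yaw_x 126.9
shift cm [ 0.   -0.06  0.19] rv [0.002 0.001 0.614]
```

{"method": "servo_tool", "body": {"moves": [[[0,0,0,0,0,0.1,0.3],[0,0,0,0,0,0.2,0.3],[0,0,0,0,0,0.3,0.3],[0,0,0,0,0,0.4,0.3],[0,0,0,0,0,0.5,0.3],[0,0,0,0,0,0.57,0.3],[0,0,0,0,0,0.6,0.3]]]}}

```text
time_s: 4.33
ee_pos: [0.4931, -0.2375, 0.1049]
ee_rot: [0.692, 0.722, 0.001, 0.001]
ft_force: [-0.5, 2.3, 0.1]
gripper_width: 0.0085
```

Run:
```python
from plan import plan
plan(.4925,-.238,.103,91.7)
from rig import get_image
import cv2
s=get_image("side")
b=cv2.resize(s["pixels"][230:330,275:395],None,fx=6,fy=6,interpolation=cv2.INTER_CUBIC)
cv2.imwrite("pics/cs3.png",b)
```

```text
t 4.33 p [ 0.4931 -0.2375  0.1049] j [ 0.58  0.52 -0.24  1.95  0.19  0.69  0.27] f [-0.5  2.3  0.1] tau [0.255 0.161 0.144] w 0.0085
yaw_x 92.4
shift cm [-0.05 -0.06  0.19] rv [0.002 0.    0.012]
```

View pics/cs3.png

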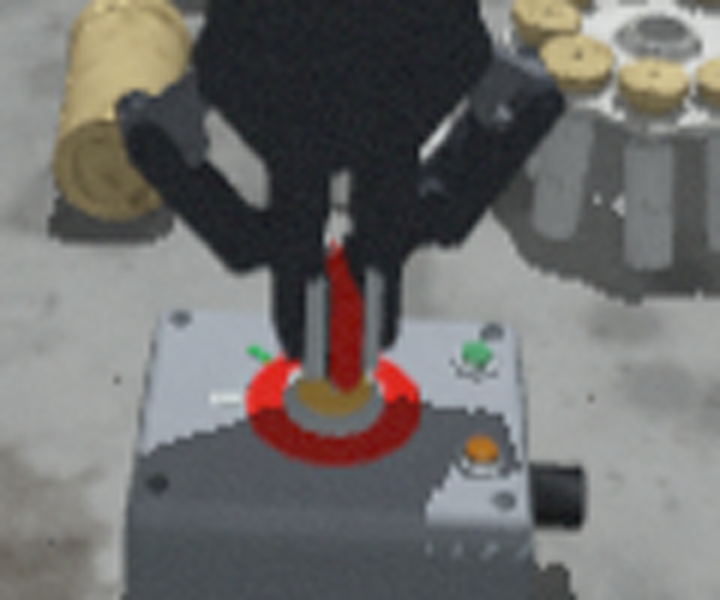

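{"method": "servo_tool", "body": {"moves": [[[0,0,0,0,0,0.02,0.3],[0,0,0,0,0,0.04,0.3],[0,0,0,0,0,0.04,0.3]]], "grip_force": 60}}

```text
time_s: 4.63
ee_pos: [0.4931, -0.2374, 0.1049]
ee_rot: [0.705, 0.709, 0.0, 0.001]
ft_force: [-0.1, 1.2, 2.0]
gripper_width: 0.0082
```

```bash
python3 -c "
from plan import plan
plan(.4925,-.238,.103,91.7)"
```

```text
t 4.63 p [ 0.4931 -0.2374  0.1049] j [ 0.57  0.52 -0.23  1.95  0.18  0.69  0.23] f [-0.1  1.2  2. ] tau [0.291 0.163 1.005] w 0.0082
yaw_x 90.3
shift cm [-0.06 -0.06  0.19] rv [ 0.002  0.001 -0.025]
```

The wrist torque jumped from 0.14 to 1.0 N m, so the key is on the start stop. I'll hold it there, easing the load slightly.

{"method": "servo_tool", "body": {"moves": [[[0,0,0,0,0,-0.01,0.3],[0,0,0,0,0,-0.01,0.3],[0,0,0,0,0,-0.01,0.3],[0,0,0,0,0,-0.01,0.3],[0,0,0,0,0,-0.01,0.3],[0,0,0,0,0,-0.01,0.3],[0,0,0,0,0,-0.01,0.3],[0,0,0,0,0,-0.01,0.3]]]}}

```text
time_s: 5.3
ee_pos: [0.4931, -0.2374, 0.1049]
ee_rot: [0.702, 0.712, 0.0, 0.001]
ft_force: [-0.4, 0.8, 1.6]
gripper_width: 0.0079
```

Run:
```python
from plan import plan
plan(.4925,-.238,.103,122.5)
```

```text
t 5.3 p [ 0.4931 -0.2374  0.1049] j [ 0.58  0.52 -0.24  1.95  0.18  0.69  0.24] f [-0.4  0.8  1.6] tau [0.265 0.266 0.871] w 0.0079
yaw_x 90.8
shift cm [-0.06 -0.06  0.19] rv [ 0.002  0.002 -0.553]
```

{"method": "servo_tool", "body": {"moves": [[[0,0,0,0,0,0,0.3],[0,0,0,0,0,0,0.3],[0,0,0,0,0,-0.1,0.3],[0,0,0,0,0,-0.2,0.3],[0,0,0,0,0,-0.3,0.3],[0,0,0,0,0,-0.4,0.3],[0,0,0,0,0,-0.48,0.3],[0,0,0,0,0,-0.5,0.3]]]}}

```text
time_s: 5.97
ee_pos: [0.493, -0.2376, 0.1049]
ee_rot: [0.504, 0.864, 0.001, 0.001]
ft_force: [0.3, 1.7, 1.5]
gripper_width: 0.0082
```

Run:
```python
from plan import plan
plan(.4925,-.238,.103,122.5)
```

```text
t 5.97 p [ 0.493  -0.2376  0.1049] j [ 0.67  0.54 -0.36  1.95  0.28  0.7   0.66] f [0.3 1.7 1.5] tau [0.286 0.151 0.139] w 0.0082
yaw_x 119.5
shift cm [-0.01 -0.06  0.19] rv [ 0.002  0.001 -0.053]
```

{"method": "servo_tool", "body": {"moves": [[[0,0,0,0,0,-0.03,0.3],[0,0,0,0,0,-0.04,0.3],[0,0,0,0,0,-0.04,0.3]]], "grip_force": 25}}

```text
time_s: 6.22
ee_pos: [0.493, -0.2376, 0.1049]
ee_rot: [0.488, 0.873, 0.001, 0.001]
ft_force: [1.2, 1.4, 1.2]
gripper_width: 0.0083
```

Run:
```python
from plan import plan
plan(.4925,-.238,.103,122.5)
```

```text
t 6.22 p [ 0.493  -0.2376  0.1049] j [ 0.68  0.54 -0.37  1.95  0.29  0.71  0.69] f [1.2 1.4 1.2] tau [0.384 0.138 0.098] w 0.0083
yaw_x 121.6
shift cm [-0.01 -0.07  0.19] rv [ 0.002  0.001 -0.015]
```

Wrist torque is 0.098 N m, so the key is still on the spring, just short of run. Opening will let it settle there.

{"method": "servo_tool", "body": {"moves": [[[0,0,0,0,0,0,1.5],[0,0,0,0,0,0,2.5],[0,0,0,0,0,0,4],[0,0,0,0,0,0,6],[0,0,0,0,0,0,8],[0,0,0,0,0,0,8.5],[0,0,0,0,0,0,8.5],[0,0,0,0,0,0,8.5]]]}}

```text
time_s: 6.88
ee_pos: [0.493, -0.2376, 0.1049]
ee_rot: [0.488, 0.873, 0.001, 0.001]
ft_force: [0.4, -0.3, 0.3]
gripper_width: 0.0854
```

{"method": "servo_tool", "body": {"moves": [[[0,0,-2,0,0,0,8.5],[0,0,-5,0,0,0,8.5],[0,0,-9,0,0,0,8.5],[0,0,-13,0,0,0,8.5],[0,0,-17,0,0,0,8.5],[0,0,-20,0,0,0,8.5],[0,0,-20,0,0,0,8.5],[0,0,-20,0,0,0,8.5]]]}}

```text
time_s: 7.55
ee_pos: [0.4932, -0.238, 0.3069]
ee_rot: [0.488, 0.873, 0.001, 0.003]
ft_force: [-1.1, -0.1, -0.9]
gripper_width: 0.0849
```

Run:
```python
from plan import plan
plan(.4,-.5,.3,122.5)
from rig import get_image
import cv2,pickle
s=get_image("side");pickle.dump(s,open("pics/s4.pkl","wb"))
b=cv2.resize(s["pixels"][170:350,260:400],None,fx=4,fy=4,interpolation=cv2.INTER_CUBIC)[:600]
b=cv2.resize(s["pixels"][250:350,275:395],None,fx=6,fy=6,interpolation=cv2.INTER_CUBIC)
cv2.imwrite("pics/cs4.png",b);cv2.imwrite("pics/s4.png",s["pixels"])
```

```text
t 7.55 p [ 0.4932 -0.238   0.3069] j [ 0.77  0.28 -0.45  1.78  0.14  1.1   0.82] f [-1.1 -0.1 -0.9] tau [0.005 0.022 0.001] w 0.0849
yaw_x 121.6
shift cm [-17.42 -21.67   0.69] rv [ 0.004  0.005 -0.016]
```

View pics/cs4.png

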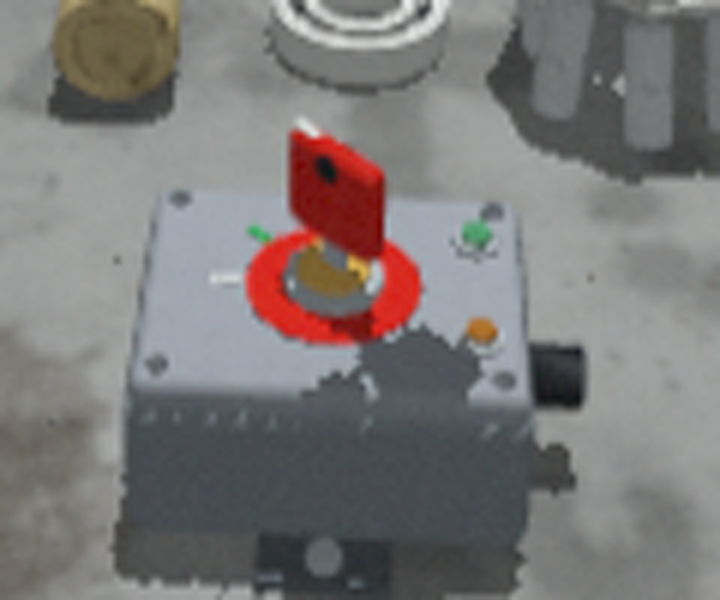

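View pics/s4.png

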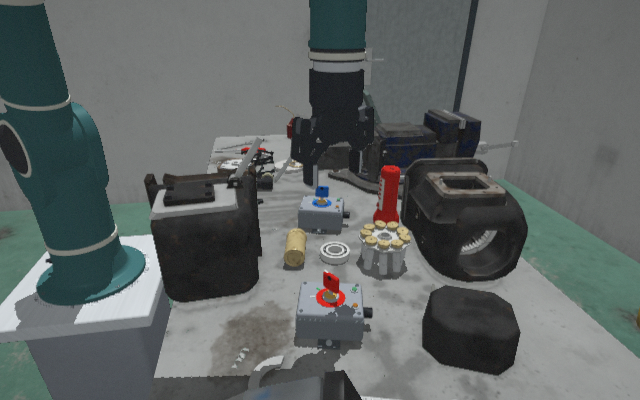

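The side crop shows the key released, with its stripe end towards the green mark. The blue key looks unchanged at full-frame (321,192). I'll measure the red key's angle.

Run:
```python
from h import *
s=pickle.load(open("pics/s4.pkl","rb"));s0=pickle.load(open("pics/side0.pkl","rb"))
# crop corners of the near (+) face, in crop px: TL,TR,BL,BR
obs=np.array([(291,133),(384,180),(291,210),(384,258)])/6+[275,250]-.4
obs0=np.array([(218,88),(336,89),(218,178),(336,182)])/6+[285,260]-.4
from scipy.optimize import least_squares
def f(p,o,d):
    a=p[2];u=np.array([np.cos(a),np.sin(a)]);n=np.array([u[1],-u[0]])  # face towards camera (-y)
    c=p[:2]+.0045*n
    return np.concatenate([proj(d,[*(c+sx*.018*u),z])-q for (sx,z),q in zip([(-1,.114),(1,.114),(-1,.080),(1,.080)],o)])
for o,d,g in((obs0,s0,-.2),(obs,s,-1)):
    r=least_squares(f,[.492,-.238,g],args=(o,d));print(r.x.round(4),np.degrees(r.x[2]).round(1),np.sqrt((r.fun**2).mean()).round(2))
b,b0=[d["pixels"][175:240,290:360].astype(int) for d in(s,s0)]
print("blue box mean diff",np.abs(b-b0).mean(), np.abs(b-b0).max(2)[5:30,22:45].max())
```

```text
[ 0.4932 -0.2341 -0.1936] -11.1 0.28
[ 0.4957 -0.2359 -0.874 ] -50.1 0.89
blue box mean diff 7.143736263736264 103
```

{"method": "servo_tool", "body": {"moves": [[[-2.5,-3,-1,0,0,0,8.5],[-5,-6,-2,0,0,0,8.5],[-7.5,-9,-2,0,0,0,8.5],[-10,-12,-2,0,0,0,8.5],[-12.5,-15,-2,0,0,0,8.5],[-15,-18,-2,0,0,0,8.5],[-17,-21,-2,0,0,0,8.5],[-17,-21,-2,0,0,0,8.5]]]}}

```text
time_s: 8.27
ee_pos: [0.3956, -0.5001, 0.3212]
ee_rot: [0.493, 0.87, -0.001, -0.001]
ft_force: [-1.9, -0.5, -0.3]
gripper_width: 0.0853
```

Run:
```python
from plan import plan
plan(.4,-.5,.3,122.5)
from rig import get_image
import cv2,pickle,numpy as np
t=get_image("top");s=get_image("side");pickle.dump((t,s),open("pics/5.pkl","wb"))
R=lambda im,f:cv2.resize(im,None,fx=f,fy=f,interpolation=cv2.INTER_CUBIC)
cv2.imwrite("pics/ct5.png",R(t["pixels"][195:255,375:435],9));cv2.imwrite("pics/cs5.png",R(s["pixels"][265:310,305:360],12))
t0=pickle.load(open("pics/top0.pkl","rb"));s0=pickle.load(open("pics/side0.pkl","rb"))
cv2.imwrite("pics/blue.png",np.vstack([np.hstack([R(d["pixels"][175:240,290:360],4) for d in(s0,s)]),np.hstack([R(d["pixels"][172:242,210:280],4) for d in(t0,t)])]))
```

```text
t 8.27 p [ 0.3956 -0.5001  0.3212] j [ 1.08  0.42 -0.31  1.55  0.14  1.2   1.28] f [-1.9 -0.5 -0.3] tau [-0.03   0.113 -0.036] w 0.0853
yaw_x 120.9
shift cm [-0.22  0.39  2.11] rv [-0.003 -0.001 -0.027]
```

View pics/ct5.png

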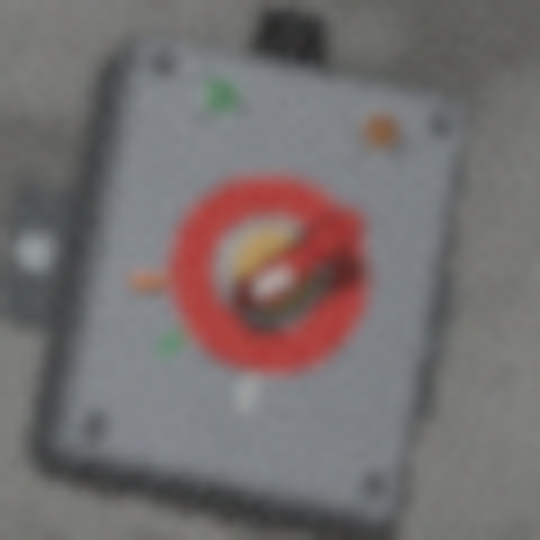

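View pics/cs5.png

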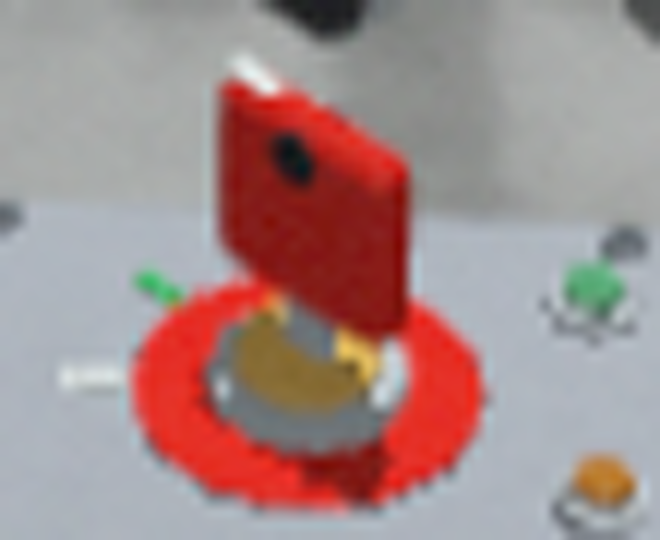

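View pics/blue.png

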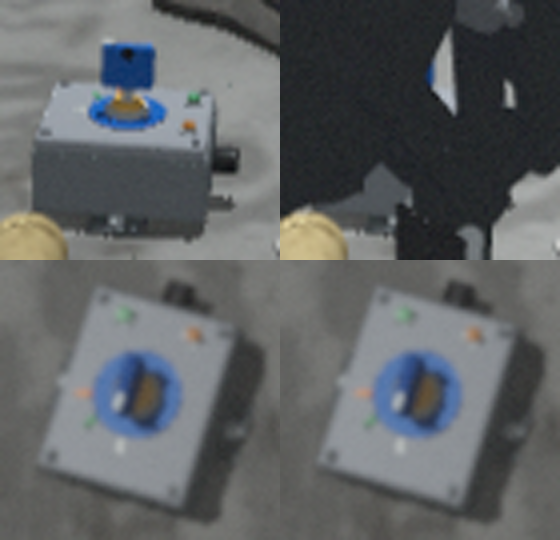

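The blue key is unchanged in the top view. I'll overlay model bow outlines on the red key at q = 0.65, 0.75 and 0.85.

Run:
```python
from h import *
import cv2
t,s=pickle.load(open("pics/5.pkl","rb"))
t0=pickle.load(open("pics/top0.pkl","rb"));s0=pickle.load(open("pics/side0.pkl","rb"))
def ov(d,r,f,q,ax,off=-13.8):
    im=cv2.resize(d["pixels"][r[1]:r[3],r[0]:r[2]],None,fx=f,fy=f,interpolation=cv2.INTER_CUBIC)
    a=np.radians(off)-q;u=np.array([np.cos(a),np.sin(a)]);n=np.array([-u[1],u[0]])
    P=[]
    for z in(.080,.114):
        P+=[((proj(d,[*(ax+sx*.018*u+sy*.0045*n),z])-r[:2]+.5)*f).astype(int) for sx,sy in((-1,-1),(1,-1),(1,1),(-1,1))]
    for i in range(4):
        for a_,b_ in((i,(i+1)%4),(4+i,4+(i+1)%4),(i,i+4)): cv2.line(im,tuple(map(int,P[a_])),tuple(map(int,P[b_])),(255,255,0),1)
    cv2.putText(im,f"q{q}",(5,12),0,.4,(0,255,255),1)
    return im
ax=np.array([.4928,-.2376])
rs=np.array([310,262,350,302]);rt=np.array([388,208,422,242])
A=[ov(s0,rs,5,0,ax)]+[ov(s,rs,5,q,ax) for q in(.65,.75,.85)]
B=[ov(t0,rt,5,0,ax)]+[ov(t,rt,5,q,ax) for q in(.65,.75,.85)]
B=[cv2.resize(b,(200,200)) for b in B]
cv2.imwrite("pics/ov.png",np.vstack([np.hstack(A),np.hstack(B)]))
```

```text
(no output)
```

View pics/ov.png

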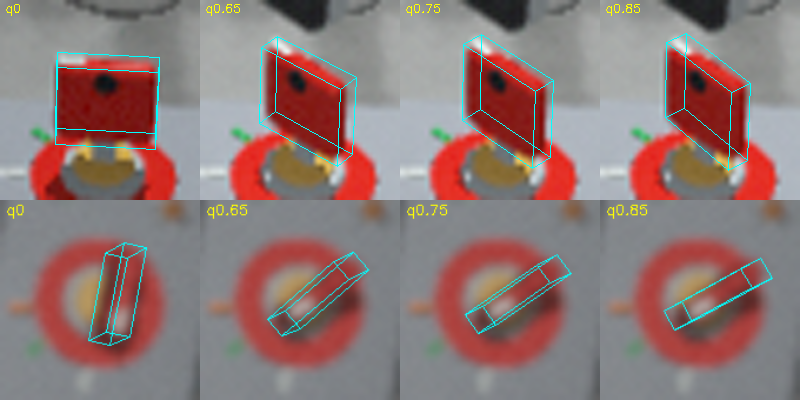

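Run:
```python
from h import *
import cv2
from scipy.optimize import minimize
t,s=pickle.load(open("pics/5.pkl","rb"));s4=pickle.load(open("pics/s4.pkl","rb"))
s0=pickle.load(open("pics/side0.pkl","rb"))
F=8
def fit(d,g):
    r=np.array([312,262,350,286]) # rows above the washer
    im=cv2.resize(d["pixels"][r[1]:r[3],r[0]:r[2]],None,fx=F,fy=F,interpolation=cv2.INTER_LINEAR).astype(int)
    b,gg,rr=im[...,0],im[...,1],im[...,2]
    m=((rr-np.maximum(b,gg)>45)).astype(np.uint8)
    m=cv2.morphologyEx(m,cv2.MORPH_CLOSE,np.ones((3*F,3*F)))  # fill hole
    # white stripe: brighter than the bench, next to the bow's top
    w=(np.minimum(np.minimum(b,gg),rr)>205).astype(np.uint8);m|=w
    def mod(p):
        a=p[2];u=np.array([np.cos(a),np.sin(a)]);n=np.array([-u[1],u[0]])
        P=np.array([(proj(d,[*(p[:2]+sx*.018*u+sy*.0045*n),z])-r[:2]+.5)*F for z in(.08,.114) for sx in(-1,1) for sy in(-1,1)])
        k=np.zeros_like(m);cv2.fillConvexPoly(k,cv2.convexHull(np.round(P*16).astype(np.int32)),1,shift=4);return k
    best=None
    for a in np.arange(g-.3,g+.3,.02):
        for dx in np.arange(-.004,.0041,.001):
            for dy in np.arange(-.004,.0041,.001):
                c=int((mod((.493+dx,-.2375+dy,a))!=m).sum())
                if best is None or c<best[0]: best=(c,a,dx,dy)
    print(best,np.degrees(best[1]).round(1),int(m.sum()))
fit(s0,-.24);fit(s,-.99);fit(s4,-.99)
```

```text
(1160, np.float64(-0.17999999999999972), np.float64(-0.002), np.float64(-0.003)) -10.3 15001
(1148, np.float64(-1.15), np.float64(-0.001), np.float64(-0.003)) -65.9 12498
(1250, np.float64(-1.13), np.float64(-0.001), np.float64(-0.004)) -64.7 12305
```

Run:
```python
from h import *
import cv2
t,s=pickle.load(open("pics/5.pkl","rb"))
def ov(d,r,f,q,ax,sh):
    im=cv2.resize(d["pixels"][r[1]:r[3],r[0]:r[2]],None,fx=f,fy=f,interpolation=cv2.INTER_CUBIC)
    a=np.radians(-13.8)-q;u=np.array([np.cos(a),np.sin(a)]);n=np.array([-u[1],u[0]])
    P=np.array([(proj(d,[*(ax+sx*.018*u+sy*.0045*n),z])-r[:2]+.5)*f for z in(.080,.114) for sx,sy in((-1,-1),(1,-1),(1,1),(-1,1))])
    P+=np.array(sh)*f
    P=P.astype(int)
    for i in range(4):
        for a_,b_ in((i,(i+1)%4),(4+i,4+(i+1)%4),(i,i+4)): cv2.line(im,tuple(map(int,P[a_])),tuple(map(int,P[b_])),(255,255,0),1)
    cv2.putText(im,f"q{q}",(5,12),0,.4,(0,255,255),1)
    return im
ax=np.array([.4928,-.2376])
rs=np.array([318,266,344,296])
A=[ov(s,rs,10,q,ax,(0,1)) for q in(.6,.67,.75)]
A2=[ov(s,rs,10,q,ax,(0,1)) for q in(.82,.9)]
rt=np.array([390,210,420,240])
B=[ov(t,rt,9,q,ax,(1,1)) for q in(.6,.75,.9)]
cv2.imwrite("pics/ov2.png",np.hstack(A));cv2.imwrite("pics/ov3.png",np.hstack(B))
```

```text
(no output)
```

View pics/ov2.png

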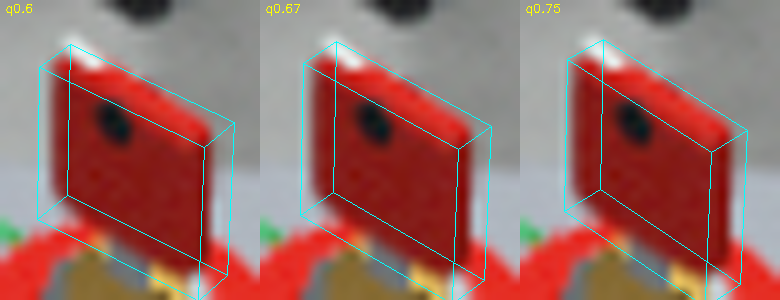

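View pics/ov3.png

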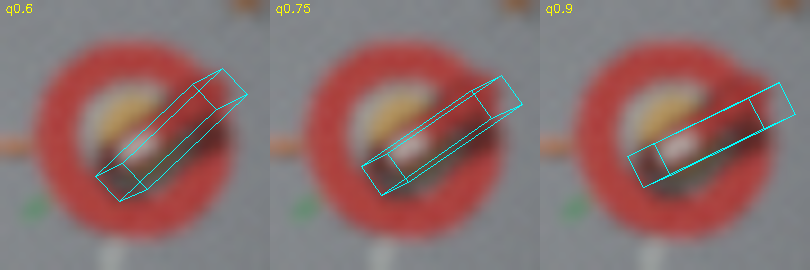

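The overlays suggest the key sits a few degrees short of the run stop (about 0.65–0.75 rad), so the small spring release may have kicked it back. There is plenty of time. I'll regrasp aligned with run, press it lightly onto the run stop, and release it without any spring load.

```bash
python3 -c "
from plan import plan
plan(.493,-.2378,.18,124.)"
```

```text
t 8.37 p [ 0.4005 -0.4935  0.3218] j [ 1.07  0.42 -0.32  1.55  0.13  1.2   1.28] f [ 1.7  0.8 -0.6] tau [-0.003  0.024  0.03 ] w 0.0847
yaw_x 121.4
shift cm [16.96 21.2  14.26] rv [ 0.002 -0.003 -0.045]
```

{"method": "servo_tool", "body": {"moves": [[[2.5,3.1,0,0,0,-0.045,8.5],[5,6.2,0,0,0,-0.045,8.5],[7.5,9.4,0,0,0,-0.045,8.5],[10,12.5,0,0,0,-0.045,8.5],[12.5,15.6,2,0,0,-0.045,8.5],[15,18.8,5,0,0,-0.045,8.5],[17,21.2,8,0,0,-0.045,8.5],[17,21.2,11,0,0,-0.045,8.5]]]}}

```text
time_s: 9.03
ee_pos: [0.4958, -0.23, 0.2133]
ee_rot: [0.465, 0.885, 0.003, 0.001]
ft_force: [0.9, -0.6, -0.3]
gripper_width: 0.0847
```

{"method": "servo_tool", "body": {"moves": [[[0,0,1.5,0,0,0,8.5],[0,0,2,0,0,0,8.5],[0,0,2,0,0,0,8.5]]]}}

```text
time_s: 9.28
ee_pos: [0.4951, -0.2279, 0.1915]
ee_rot: [0.464, 0.886, 0.003, -0.001]
ft_force: [-0.2, 0.4, -0.2]
gripper_width: 0.0851
```

```bash
python3 -c "
from plan import plan
plan(.493,-.2377,.1045,124.)"
```

```text
t 9.28 p [ 0.4951 -0.2279  0.1915] j [ 0.72  0.42 -0.43  1.89  0.21  0.88  0.79] f [-0.2  0.4 -0.2] tau [-0.082  0.013 -0.003] w 0.0851
yaw_x 124.7
shift cm [-0.73 -0.78  8.7 ] rv [ 0.004 -0.005  0.012]
```

{"method": "servo_tool", "body": {"moves": [[[-0.7,-0.8,1,0.004,-0.005,0.012,8.5],[-0.7,-0.8,2,0.004,-0.005,0.012,8.5],[-0.7,-0.8,2.7,0.004,-0.005,0.012,8.5],[-0.7,-0.8,2.7,0.004,-0.005,0.012,8.5]]]}}

```text
time_s: 9.62
ee_pos: [0.4915, -0.2386, 0.1631]
ee_rot: [0.47, 0.883, 0.0, -0.001]
ft_force: [0.1, 0.4, -0.6]
gripper_width: 0.0849
```

```bash
python3 -c "
from plan import plan
plan(.493,-.2377,.1045,124.)"
```

```text
t 9.62 p [ 0.4915 -0.2386  0.1631] j [ 0.72  0.45 -0.41  1.91  0.24  0.82  0.77] f [ 0.1  0.4 -0.6] tau [-0.031  0.017 -0.023] w 0.0849
yaw_x 123.9
shift cm [-0.02  0.18  5.86] rv [-0.001 -0.002 -0.001]
```

{"method": "servo_tool", "body": {"moves": [[[0,0.15,2,0,0,0,8.5],[0,0.15,4,0,0,0,8.0],[0,0.15,5.5,0,0,0,6.0],[0,0.15,5.9,0,0,0,4.5],[0,0.15,5.9,0,0,0,3.0],[0,0.15,5.9,0,0,0,2.5],[0,0.15,5.9,0,0,0,2.2],[0,0.15,5.9,0,0,0,2.2]]]}}

```text
time_s: 10.28
ee_pos: [0.4933, -0.238, 0.1053]
ee_rot: [0.47, 0.883, 0.0, 0.0]
ft_force: [0.6, -0.9, 0.2]
gripper_width: 0.0218
```

Run:
```python
from plan import plan
plan(.493,-.2377,.1045,124.)
```

```text
t 10.28 p [ 0.4933 -0.238   0.1053] j [ 0.69  0.54 -0.38  1.94  0.29  0.71  0.73] f [ 0.6 -0.9  0.2] tau [ 0.041 -0.009  0.03 ] w 0.0218
yaw_x 123.9
shift cm [ 0.04 -0.01  0.08] rv [ 0.     0.    -0.001]
```

{"method": "servo_tool", "body": {"moves": [[[0,0,0,0,0,0,1.2],[0,0,0,0,0,0,0.9],[0,0,0,0,0,0,0.5],[0,0,0,0,0,0,0.3],[0,0,0,0,0,0,0.3]]], "grip_force": 30}}

```text
time_s: 10.7
ee_pos: [0.4938, -0.2383, 0.1061]
ee_rot: [0.47, 0.883, -0.0, 0.001]
ft_force: [-1.9, -1.0, 6.5]
gripper_width: 0.0088
```

Run:
```python
from plan import plan
plan(.493,-.2377,.1045,123.2)
```

```text
t 10.7 p [ 0.4938 -0.2383  0.1061] j [ 0.69  0.54 -0.38  1.94  0.29  0.71  0.73] f [-1.9 -1.   6.5] tau [-0.052  0.237  0.042] w 0.0088
yaw_x 123.9
shift cm [ 0.1  -0.03  0.16] rv [0.001 0.001 0.012]
```

{"method": "servo_tool", "body": {"moves": [[[0,0,0,0,0,0.01,0.3],[0,0,0,0,0,0.01,0.3],[0,0,0,0,0,0.01,0.3]]]}}

```text
time_s: 10.95
ee_pos: [0.4938, -0.2383, 0.1062]
ee_rot: [0.474, 0.88, -0.0, 0.001]
ft_force: [0.6, 0.2, 2.3]
gripper_width: 0.0083
```

Run:
```python
from plan import plan
plan(.493,-.2377,.1045,123.2)
```

```text
t 10.95 p [ 0.4938 -0.2383  0.1062] j [ 0.68  0.54 -0.37  1.94  0.29  0.71  0.72] f [0.6 0.2 2.3] tau [-0.006  0.159  0.094] w 0.0083
yaw_x 123.4
shift cm [ 0.1  -0.03  0.17] rv [0.    0.001 0.003]
```

The torque is 0.094 N m, well over the 0.03 N m friction, so the key is pressed on the run stop. I'll back off by a hair and open.

{"method": "servo_tool", "body": {"moves": [[[0,0,0,0,0,-0.006,0.3],[0,0,0,0,0,-0.006,0.3]]], "grip_force": 20}}

```text
time_s: 11.12
ee_pos: [0.4938, -0.2383, 0.1062]
ee_rot: [0.472, 0.882, -0.0, 0.001]
ft_force: [-0.5, -0.1, 1.8]
gripper_width: 0.0086
```

Run:
```python
from plan import plan
plan(.493,-.2377,.1045,123.2)
```

```text
t 11.12 p [ 0.4938 -0.2383  0.1062] j [ 0.68  0.54 -0.37  1.94  0.29  0.71  0.72] f [-0.5 -0.1  1.8] tau [-0.048  0.144  0.093] w 0.0086
yaw_x 123.7
shift cm [ 0.09 -0.03  0.17] rv [0.    0.001 0.009]
```

{"method": "servo_tool", "body": {"moves": [[[0,0,0,0,0,-0.008,0.3],[0,0,0,0,0,-0.008,0.3]]]}}

```text
time_s: 11.28
ee_pos: [0.4938, -0.2383, 0.1061]
ee_rot: [0.468, 0.884, -0.0, 0.001]
ft_force: [-0.3, 0.5, 2.2]
gripper_width: 0.0086
```

Run:
```python
from plan import plan
plan(.493,-.2377,.1045,123.2)
```

```text
t 11.28 p [ 0.4938 -0.2383  0.1061] j [ 0.69  0.54 -0.38  1.94  0.29  0.71  0.73] f [-0.3  0.5  2.2] tau [0.004 0.117 0.007] w 0.0086
yaw_x 124.2
shift cm [ 0.09 -0.03  0.16] rv [0.    0.001 0.018]
```

Torque is now about zero, less than 0.01 rad from the stop. I'll open, rise and look.

{"method": "servo_tool", "body": {"moves": [[[0,0,0,0,0,0,1.2],[0,0,0,0,0,0,2],[0,0,0,0,0,0,4],[0,0,0,0,0,0,6],[0,0,0,0,0,0,8],[0,0,0,0,0,0,8.5],[0,0,0,0,0,0,8.5],[0,0,0,0,0,0,8.5]]]}}

```text
time_s: 11.95
ee_pos: [0.4938, -0.2383, 0.1062]
ee_rot: [0.468, 0.884, -0.0, 0.001]
ft_force: [0.2, -0.1, 0.3]
gripper_width: 0.0847
```

{"method": "servo_tool", "body": {"moves": [[[0,0,-2,0,0,0,8.5],[0,0,-5,0,0,0,8.5],[0,0,-9,0,0,0,8.5],[0,0,-13,0,0,0,8.5],[0,0,-17,0,0,0,8.5],[0,0,-20,0,0,0,8.5],[0,0,-20,0,0,0,8.5],[0,0,-20,0,0,0,8.5]]]}}

```text
time_s: 12.62
ee_pos: [0.4943, -0.2385, 0.3081]
ee_rot: [0.468, 0.884, -0.0, 0.003]
ft_force: [-0.1, -0.1, -0.3]
gripper_width: 0.0847
```

{"method": "servo_tool", "body": {"moves": [[[-2.5,-3,-1,0,0,0,8.5],[-5,-6,-2,0,0,0,8.5],[-7.5,-9,-2,0,0,0,8.5],[-10,-12,-2,0,0,0,8.5],[-12.5,-15,-2,0,0,0,8.5],[-14,-17,-2,0,0,0,8.5],[-14,-17,-2,0,0,0,8.5],[-14,-17,-2,0,0,0,8.5]]]}}

```text
time_s: 13.28
ee_pos: [0.4305, -0.4508, 0.3258]
ee_rot: [0.47, 0.883, 0.0, 0.001]
ft_force: [0.1, 1.0, -0.4]
gripper_width: 0.0847
```

Run:
```python
from plan import plan
plan(.4,-.5,.3,122.5)
from rig import get_image
from h import *
import cv2
t=get_image("top");s=get_image("side");pickle.dump((t,s),open("pics/6.pkl","wb"))
ot,os_=pickle.load(open("pics/5.pkl","rb"))
R=lambda im:cv2.resize(im,(390,290),interpolation=cv2.INTER_CUBIC)
cv2.imwrite("pics/c6.png",np.vstack([np.hstack([R(d["pixels"][266:306,312:366]) for d in(os_,s)]),np.hstack([R(d["pixels"][205:245,380:434]) for d in(ot,t)])]))
b0=pickle.load(open("pics/top0.pkl","rb"))["pixels"]
print(np.abs(b0[172:242,210:280].astype(int)-t["pixels"][172:242,210:280]).mean())
```

```text
t 13.28 p [ 0.4305 -0.4508  0.3258] j [ 1.02  0.39 -0.35  1.58  0.14  1.2   1.23] f [ 0.1  1.  -0.4] tau [ 0.073 -0.012  0.01 ] w 0.0847
yaw_x 124.0
shift cm [-2.37 -5.28  2.57] rv [0.001 0.001 0.026]
1.5776870748299319
```

View pics/c6.png

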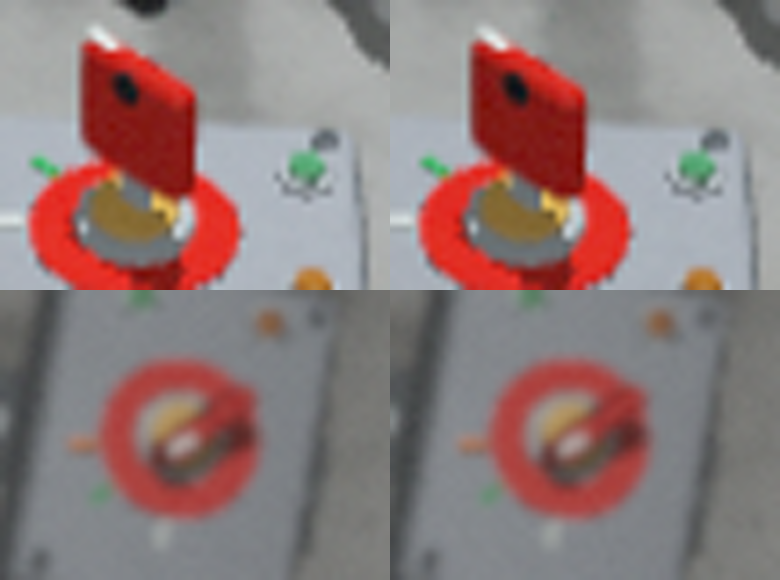

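The pictures before and after the regrasp look identical, so the key was already at run. The blue key is unchanged, so I'm handing in.

```bash
python3 -c "
from rig import bot
print(bot.finish_job())"
```

```text
the job is handed in; nothing more can be done
None
```

I started the stand with the red key and left the key in run. I handed the job in at 13.3 s of the 35 s allowed, with the gripper open and clear of everything.

- **Turning to start:** I turned the key clockwise from off through run to the start stop. The wrist torque jumped from 0.14 to 1.0 N m there, which marks the stop. I held it for about a second and followed it back almost to run. I then opened the jaws about 0.03 rad short, so the spring took it the rest of the way.
- **Extra regrasp at run:** My picture measurements of the released key disagreed, giving 0.65–0.95 rad against the 0.75 rad expected. So I gripped it again, aligned with run, and felt the stop at 0.09 N m. I backed off to zero load and let go. It may sit up to about 0.015 rad from the stop. This may also have moved it very slightly into the spring for a moment.
- **Last checks:** Pictures before and after the regrasp look the same, with the stripe end towards the green run mark. The blue key looks unchanged from the start in the top view; in the side view the arm hid it. The highest wrist force I read was about 7 N.

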